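# Stand the stain droppers in their drip dishes

## Task

Get the staining bench ready for the next class: stand each of the four dropper bottles (the ones with a rubber bulb) in the drip dish of its bulb's colour, flat on the dish's floor inside the rim. Keep the bottles upright all the way, and leave the two screw-cap jars where they are.

Things in the scene. Friction and masses are not known exactly. Their poses are not given: they have to be found in the camera images.
- red_dropper_center (a point): Loose round amber glass dropper bottle, white paper band, red collar and red rubber bulb on top; upright on the bench (z = 0). Body 36 mm in diameter, straight-sided from the foot to 54 mm up; then collar (22 mm wide, to 71 mm) and bulb (17 mm wide, to 90 mm: full height). 60 to 125 g. Point: on its axis, 45 mm above the foot (half-way), on straight glass, good to grip; z up its axis.
- yellow_dropper_center (a point): Loose round amber glass dropper bottle, white paper band, yellow collar and yellow rubber bulb on top; upright on the bench (z = 0). Body 36 mm in diameter, straight-sided from the foot to 54 mm up; then collar (22 mm wide, to 71 mm) and bulb (17 mm wide, to 90 mm: full height). 60 to 125 g. Point: on its axis, 45 mm above the foot (half-way), on straight glass, good to grip; z up its axis.
- green_dropper_center (a point): Loose round amber glass dropper bottle, white paper band, green collar and green rubber bulb on top; upright on the bench (z = 0). Body 36 mm in diameter, straight-sided from the foot to 54 mm up; then collar (22 mm wide, to 71 mm) and bulb (17 mm wide, to 90 mm: full height). 60 to 125 g. Point: on its axis, 45 mm above the foot (half-way), on straight glass, good to grip; z up its axis.
- blue_dropper_center (a point): Loose round amber glass dropper bottle, white paper band, blue collar and blue rubber bulb on top; upright on the bench (z = 0). Body 36 mm in diameter, straight-sided from the foot to 54 mm up; then collar (22 mm wide, to 71 mm) and bulb (17 mm wide, to 90 mm: full height). 60 to 125 g. Point: on its axis, 45 mm above the foot (half-way), on straight glass, good to grip; z up its axis.
- red_dish: Shallow round plain red plastic drip dish, fixed to the bench: 74 mm across and 10 mm high, with a flat inner floor 4 mm above the bench, about 62 mm across, inside a rim 6 mm thick. Origin at the centre of its underside, on the bench; z up. One dropper bottle stands in it.
- yellow_dish: Shallow round plain yellow plastic drip dish, fixed to the bench: 74 mm across and 10 mm high, with a flat inner floor 4 mm above the bench, about 62 mm across, inside a rim 6 mm thick. Origin at the centre of its underside, on the bench; z up. One dropper bottle stands in it.
- green_dish: Shallow round plain green plastic drip dish, fixed to the bench: 74 mm across and 10 mm high, with a flat inner floor 4 mm above the bench, about 62 mm across, inside a rim 6 mm thick. Origin at the centre of its underside, on the bench; z up. One dropper bottle stands in it.
- blue_dish: Shallow round plain blue plastic drip dish, fixed to the bench: 74 mm across and 10 mm high, with a flat inner floor 4 mm above the bench, about 62 mm across, inside a rim 6 mm thick. Origin at the centre of its underside, on the bench; z up. One dropper bottle stands in it.
- red_cap_jar_center (a point): Loose squat amber glass jar with a wide flat red screw cap and no bulb: 46 mm in diameter, 60 mm high, cap 45 mm wide. Not a dropper bottle: it stays where it is. The point is on its axis half-way up, 30 mm above the foot; z up.
- green_cap_jar_center (a point): Loose squat amber glass jar with a wide flat green screw cap and no bulb: 46 mm in diameter, 60 mm high, cap 45 mm wide. Not a dropper bottle: it stays where it is. The point is on its axis half-way up, 30 mm above the foot; z up.
There are look-alikes about, which are no part of the job. Of the things that look like the green_dish, the largest one is meant.

How it is judged:
At the end, for the whole second after the job is handed in: Each dropper bottle stands released, still and upright (0.08 rad) on the floor of the dish of its own colour, inside the rim (axis within 14.5 mm of the dish centre, middle 45 to 53 mm above the underside); both jars are upright (0.1 rad), within 30 mm of where they began (horizontal distance between red_dropper_center and red_dish below 0.0145 m and z of red_dropper_center in the frame of red_dish between 0.045 and 0.053 m and angle between each of red_dropper_center, yellow_dropper_center, green_dropper_center, blue_dropper_center's own z axis and vertical below 0.08 rad and linear speed of each of red_dropper, yellow_dropper, green_dropper, blue_dropper below 0.02 m/s and horizontal distance between yellow_dropper_center and yellow_dish below 0.0145 m and z of yellow_dropper_center in the frame of yellow_dish between 0.045 and 0.053 m and horizontal distance between green_dropper_center and green_dish below 0.0145 m and z of green_dropper_center in the frame of green_dish between 0.045 and 0.053 m and horizontal distance between blue_dropper_center and blue_dish below 0.0145 m and z of blue_dropper_center in the frame of blue_dish between 0.045 and 0.053 m and distance of each of red_cap_jar_center, green_cap_jar_center from where it was at the start of the episode below 0.03 m and angle between each of red_cap_jar_center, green_cap_jar_center's own z axis and vertical below 0.1 rad); the robot touches nothing.
It fails at once if a dropper bottle is tipped by more than about 35 degrees (angle between any of red_dropper_center, yellow_dropper_center, green_dropper_center, blue_dropper_center's own z axis and vertical above 0.6 rad).
It fails at once if the red-capped jar is moved by more than 30 mm (distance of red_cap_jar_center from where it was at the start of the episode above 0.03 m).
It fails at once if the green-capped jar is moved by more than 30 mm (distance of green_cap_jar_center from where it was at the start of the episode above 0.03 m).
It also fails if it takes over 120 s, if anything falls off the work surface, if the arm or the gripper's body presses on something with over 40 N, if the wrist force passes 120 N, or if a joint passes its speed limit or range.

## Robot

A 6-joint arm with a two-finger parallel gripper is mounted at the origin on the work surface. World frame = base frame: x ahead of the robot, y to its left, z up, the work surface at z = 0. Lengths are in m, angles in rad, forces in N, time in s.
With the tool pointing down it reaches from about 0.25 to 0.725 m from the base axis. Payload 4 kg.
Tool frame: the origin (TCP) lies at the very end of the fingers, on their centre line; the grasp point (between the pads) lies 19 mm behind it; z points along the fingers, y is the line along which they close (so a half turn about z gives the same grasp; the last joint's range is limited). The gripper opens to 85 mm and grips with 20 to 120 N. Pads are 22 mm wide; open, the fingers measure 114 mm over their backs; the gripper's body (76 mm by 85 mm) begins 54 mm behind the grasp point. The pads swing forward as they close: fully open they stand 13 mm farther back than shut.
Start: joints at [-1.319, 0.241, 0.005, 1.335, 0, 1.571], TCP at [0.125, -0.484, 0.231] pointing down, gripper open.
Joint ranges: [-2.72, 2.72], [-1.05, 1.87], [-1.09, 1.28], [-1.99, 2.15], [-1.42, 1.44], [-3.14, 3.14]. Speed limits (rad/s): [2.79, 2.79, 3.14, 3.14, 3.14, 3.14].

## Interface

Orientations are given as a unit quaternion [x, y, z, w].
In Python, from workcell import bot gives the robot as it stands.
- The arm moves only by the tool carry_out, never from a script. Its argument "increments" is one flat list of numbers, 5 for each row, row after row: the finger opening in cm, from 0 to 8.54, then the shift along the tool's x, y, z in cm, then the turn about the tool's z in rad. A call has exactly 5 rows; each row shifts and turns the commanded pose from where the row before left it, along the tool's axes as they then stand; what a row does not reach is not made up. A row lasts 1/8 s, in which the tool goes at most 62.5 mm and 10.7 degrees, less where a joint would pass 70% of its speed; a pose out of reach is approached as far as the arm can. A call with a gripper value outside its range is refused whole. The fingers move at their own pace and stop on an object; the grip force is fixed at half the most. Time passes only in rows, so rows that do not move let the fingers close, or fill a call up. It gives the time, the measured TCP pose, the force, the opening and the grip force at its end, in the units of the state.
- bot.get_obs(): the state, without advancing time (a new reading comes with each control period).
- bot.camera(name): name is "side" or "top" or "wrist"; returns a dict with "pixels" (400x640x3 uint8, blue, green, red), "range_z" (400x640 float32, m along the optical axis (not along the pixel's ray), 0 where there is no reading), "mtx" (3x3 intrinsics, pixels), "eye" and "attitude" of the camera in the world. Camera axes: x right, y down, z forward; pixel columns grow to the right and rows downward; lengths in m; the calibration is good to about 2 mm. A picture is of the moment at which its call begins.
- bot.job_done(): hands the job in; it is judged then, once.
Trained networks look in a picture, given as the dict that the camera call returned (one of the last four; its "shot" number tells which), for a name from the list of things; names that differ only in an ending like _2 or _b are one class to them, and where a whole thing is asked for, a point or a joint stands for the part that bears it (a point fixed in the world has none). Each returns a list of dicts, best first, with "p" (0 to 1); they miss things now and then, are a little off and sometimes report something else, mostly with a low value. They report only what shows in the picture. A call takes as long as a camera call. They do not tell look-alikes from the thing itself.
- bot.find_in(picture, name): "xyz" ([x, y, z] in m, in the coordinates of the camera as it stood for that picture, good to about 4 mm: the middle of the surface that is visible of it).
- bot.regions_of(picture, name): "mask" (400x640 bool, what is visible of it).
- bot.place_of(picture, name): "xyz" ([x, y, z] in m, in the coordinates of the camera as it stood for that picture, good to about 4 mm: a listed point, or the origin of a listed thing).
The state is a dict: "clock": time; "joint_pos": joint angles; "joint_vel": joint speeds; "tau": joint torques, N m; "eef_pos": TCP position; "tool_rot": TCP orientation; "ft_force": force on the tool from outside, world axes, zero at the start; "ft_torque": the same for the moment, N m; "grip_width": finger opening in m; "grasp_force": force on a finger pad.
Only numpy, scipy, OpenCV 4.12 (cv2) and the standard library are available. Lean on these libraries where they do the work, as an engineer would, in place of code of your own. Each camera call takes 0.05 s, during which the arm holds its last target. There are 200 camera calls.

## Working session

There is one attempt and no reset: what is moved stays moved. The work goes in short steps, Python scripts to look and compute and a tool call to move; the robot and the scene stay as the last step left them, time stands still between calls to the robot, and variables do not carry over. Pictures are saved under pics/ and viewed, at most 14 in all, crops included, and the job is handed in when it is done.

Besides the shell and the picture viewer there is one more tool, called after "Request:" as name(argument=value, ...) on one line, values as JSON. carry_out: Moves the arm, as the interface text tells. Its arguments: {"type":"object","properties":{"increments":{"type":"array","items":{"type":"number"}}},"required":["increments"]}

```bash
mkdir -p pics
cat > h.py <<'E'
import numpy as np, cv2
from scipy.spatial.transform import Rotation as R
from workcell import bot
def rot(a):
    a=np.array(a,float)
    return a if a.shape==(3,3) else R.from_quat(a).as_matrix()
def world(pic,p): return rot(pic["attitude"])@np.array(p)+np.array(pic["eye"])
def cloud(pic):
    z=pic["range_z"]; v,u=np.indices(z.shape); K=np.array(pic["mtx"])
    P=np.stack([(u-K[0,2])/K[0,0]*z,(v-K[1,2])/K[1,1]*z,z],-1)
    return P@rot(pic["attitude"]).T+np.array(pic["eye"])
E
python3 - <<'E'
from h import *
np.set_printoptions(precision=3,suppress=True)
for c in ["top","side"]:
    p=bot.camera(c); cv2.imwrite(f"pics/{c}0.png",p["pixels"]); print(c,np.array(p["eye"]),p["attitude"],p["mtx"])
    for n in [f"{k}_{t}" for k in ("red","yellow","green","blue") for t in ("dropper_center","dish")]+["red_cap_jar_center","green_cap_jar_center"]:
        print(n,[(world(p,d["xyz"]).round(3).tolist(),round(d["p"],2)) for d in bot.place_of(p,n)])
print(bot.get_obs())
E
```

```text
top [0.457 0.004 1.222] [ 0.715 -0.698  0.026 -0.016] [[490.661   0.    317.055]
 [  0.    490.661 207.151]
 [  0.      0.      1.   ]]
red_dropper_center [([0.635, 0.234, 0.046], 0.6)]
red_dish [([0.449, -0.109, -0.003], 0.78), ([0.394, -0.295, 0.046], 0.74), ([0.61, -0.221, 0.001], 0.16)]
yellow_dropper_center [([0.674, -0.091, 0.043], 0.52)]
yellow_dish [([0.45, 0.083, -0.001], 0.68)]
green_dropper_center [([0.398, -0.296, 0.046], 0.51)]
green_dish [([0.654, 0.083, 0.001], 0.76), ([0.549, 0.061, -0.001], 0.65), ([0.599, -0.023, -0.001], 0.57)]
blue_dropper_center [([0.388, 0.301, 0.05], 0.83), ([0.561, -0.385, 0.028], 0.42), ([0.397, -0.295, 0.046], 0.2)]
blue_dish [([0.613, -0.221, 0.002], 0.64)]
red_cap_jar_center [([0.556, -0.385, 0.026], 0.75), ([0.569, 0.414, 0.03], 0.42)]
green_cap_jar_center [([0.57, 0.413, 0.03], 0.8)]
side [0.477 0.931 0.67 ] [-0.027  0.88  -0.475  0.009] [[451.637   0.    317.17 ]
 [  0.    451.637 201.474]
 [  0.      0.      1.   ]]
red_dropper_center [([0.631, 0.23, 0.044], 0.56)]
red_dish [([0.449, -0.11, -0.005], 0.87)]
yellow_dropper_center [([0.66
[... 285 characters left out ...]
ish [([0.607, -0.223, -0.0], 0.75)]
red_cap_jar_center [([0.557, -0.387, 0.029], 0.74), ([0.656, 0.081, -0.004], 0.41)]
green_cap_jar_center [([0.565, 0.414, 0.033], 0.94), ([0.629, 0.234, 0.044], 0.46), ([0.557, -0.388, 0.029], 0.24)]
{'clock': 1.1, 'joint_pos': array([-1.319,  0.241,  0.005,  1.335, -0.   ,  1.571]), 'joint_vel': array([ 0.001, -0.001,  0.001,  0.   ,  0.001, -0.   ]), 'tau': array([  0.001, -37.222,  25.269,   0.001,   0.   ,  -0.   ]), 'eef_pos': array([ 0.125, -0.484,  0.231]), 'tool_rot': array([ 0.992,  0.126, -0.   ,  0.   ]), 'ft_force': array([ 0.018, -0.28 ,  0.503]), 'ft_torque': array([0.05 , 0.006, 0.006]), 'grasp_force': 0.0, 'grip_width': 0.08550781751050121}
```

View pics/top0.png

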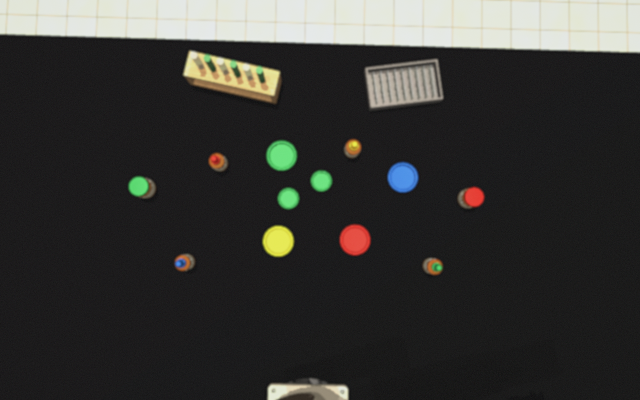

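Run:
```python
from h import *
p=bot.camera("top"); W=cloud(p)
o=[]
# refine dishes by mask -> ellipse in plane; droppers by top-cloud of bulb
for n in ["red_dish","yellow_dish","green_dish","blue_dish"]:
    for d in bot.regions_of(p,n):
        m=d["mask"]&(p["range_z"]>0); q=W[m]; q=q[q[:,2]<.025]
        if len(q)<20: continue
        c,r=cv2.minEnclosingCircle((q[:,:2]*1000).astype(np.float32)); print(n,round(d["p"],2),np.round(c,1),"diam",round(2*r,1),"mean",(q[:,:2].mean(0)*1000).round(1),"z",np.round(np.percentile(q[:,2],[5,95]),3),"equiv d",round(np.ptp(q[:,0])*1000,1),round(np.ptp(q[:,1])*1000,1))
for n,c in dict(red=(.633,.232),yellow=(.672,-.092),green=(.394,-.293),blue=(.386,.301)).items():
    q=W[(np.hypot(W[...,0]-c[0],W[...,1]-c[1])<.03)&(W[...,2]>.076)&(p["range_z"]>0)]
    print(n,len(q),(q.mean(0)*1000).round(1), ((q.max(0)+q.min(0))*500).round(1))
```

```text
red_dish 0.88 [ 450.6 -107.7] diam 72.1 mean [ 450.8 -108.1] z [0.001 0.012] equiv d 69.5 70.3
red_dish 0.72 [442.  82.] diam 74.6 mean [442.9  81.5] z [0.001 0.012] equiv d 69.7 71.8
red_dish 0.23 [ 557.6 -375.1] diam 40.6 mean [ 556.2 -366.9] z [0.006 0.023] equiv d 39.5 18.1
yellow_dish 0.82 [443.2  83.2] diam 75.9 mean [443.3  82.7] z [0.    0.012] equiv d 69.8 75.2
green_dish 0.95 [655.3  80.6] diam 73.7 mean [655.8  80.6] z [0.001 0.013] equiv d 70.8 72.9
green_dish 0.87 [548.2  58.8] diam 50.9 mean [548.6  59.7] z [-0.001  0.009] equiv d 50.1 47.5
green_dish 0.8 [595.7 -20.6] diam 49.9 mean [595.5 -20.7] z [-0.     0.009] equiv d 48.2 47.6
blue_dish 0.84 [ 610.1 -222.6] diam 74.2 mean [ 610.3 -223.6] z [0.    0.012] equiv d 68.4 71.2
red 48 [630.4 230.8  87.5] [630.7 232.2  85.1]
yellow 42 [672.1 -94.1  87.5] [672.6 -94.7  86.7]
green 45 [ 392.  -292.9   86.8] [ 391.8 -293.5   84.8]
blue 51 [387.4 301.7  87.4] [387.1 302.6  85.3]
```

The top view shows the droppers at pixel positions red (218,161), yellow (353,148), green (433,266) and blue (184,262). The dishes are at green (281,155, the large one), yellow (278,240), red (355,239) and blue (402,177). Two small green look-alike dishes sit at (288,198) and (321,180), and the jars are at (139,187) and (472,197). The heights and sizes match the list. I'll start with the green bottle, first turning the tool square to the world axes.

Request:
carry_out(increments=[8, 0, 0, 3, 0.13, 8, 0, 0, 3, 0.1226, 8, 4.5, -3.5, 0, 0, 8, 4.5, -3.5, 0, 0, 8, 4.5, -3.5, 0, 0])

```text
clock: 1.98
eef_pos: [0.2607, -0.3785, 0.1713]
tool_rot: [1.0, -0.001, 0.0, 0.0]
ft_force: [1.2, -0.3, -0.3]
grip_width: 0.0797
grasp_force: 0.0
```

Request:
carry_out(increments=[8, 4.4, -2.85, 0, 0, 8, 4.4, -2.85, 0, 0, 8, 4.3, -2.85, 0, 0, 8, 0, 0, 0, 0, 8, 0, 0, 0, 0])

```text
clock: 2.6
eef_pos: [0.3905, -0.2938, 0.1712]
tool_rot: [1.0, -0.0, -0.0, -0.0]
ft_force: [1.0, -0.2, -0.9]
grip_width: 0.0801
grasp_force: 0.0
```

```bash
cat >> h.py <<'E'
def look(name,c,zlo,zhi,tag,r=.05):
    p=bot.camera("wrist"); W=cloud(p); cv2.imwrite(f"pics/{tag}.png",p["pixels"])
    q=W[(np.hypot(W[...,0]-c[0],W[...,1]-c[1])<r)&(W[...,2]>zlo)&(W[...,2]<zhi)&(p["range_z"]>0)]
    print("net",[(world(p,d["xyz"]).round(4).tolist(),round(d["p"],2)) for d in bot.place_of(p,name)])
    if len(q): print(len(q),"mean",q.mean(0).round(4),"mid",((q.max(0)+q.min(0))/2).round(4),"size",np.ptp(q,0).round(4))
    print("eye",np.round(p["eye"],3),"tcp",bot.get_obs()["eef_pos"].round(4))
E
python3 -c "
from h import *
look('green_dropper_center',(.392,-.293),.073,.1,'w1')"
```

```text
net [([0.3881, -0.2942, 0.045], 0.58)]
497 mean [ 0.3923 -0.2948  0.0861] mid [ 0.3906 -0.2949  0.0819] size [0.0168 0.017  0.0176]
eye [ 0.461 -0.294  0.313] tcp [ 0.3898 -0.2945  0.1712]
```

View pics/w1.png

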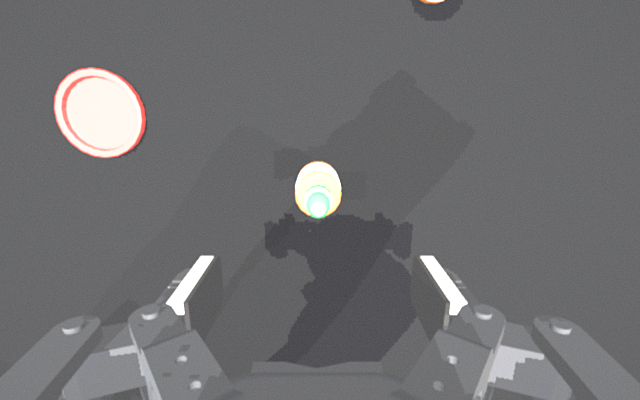

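The bulb is at (318,205), centred between the open fingers. Its measured axis is (0.391, -0.295), less than 1 mm from the TCP, so I can descend.

Request:
carry_out(increments=[8, 0.05, 0, 5.5, 0, 8, 0, 0, 5.0, 0, 8, 0, 0, 3.0, 0, 8, 0, 0, 1.3, 0, 8, 0, 0, 0, 0])

```text
clock: 3.32
eef_pos: [0.3904, -0.2944, 0.0231]
tool_rot: [1.0, -0.001, -0.0, -0.0]
ft_force: [0.4, -1.0, 0.6]
grip_width: 0.0799
grasp_force: 0.0
```

Request:
carry_out(increments=[3, 0, 0, 0, 0, 3, 0, 0, 0, 0, 3, 0, 0, 0, 0, 3, 0, 0, 0, 0, 3, 0, 0, 0, 0])

```text
clock: 3.95
eef_pos: [0.3922, -0.2947, 0.0247]
tool_rot: [1.0, -0.0, 0.001, 0.001]
ft_force: [-1.2, 0.0, 6.8]
grip_width: 0.0347
grasp_force: 59.4
```

Request:
carry_out(increments=[3, 0, 0, -2, 0, 3, 0, 0, -4, 0, 3, 0, 0, -4, 0, 3, 1, -1.5, -2, 0, 3, 2.5, -3.5, 0, 0])

```text
clock: 4.58
eef_pos: [0.4275, -0.2452, 0.1458]
tool_rot: [1.0, -0.002, 0.002, 0.001]
ft_force: [1.0, -0.2, -0.2]
grip_width: 0.0343
grasp_force: 59.9
```

Request:
carry_out(increments=[3, 3, -4.2, 0, 0, 3, 3, -4.2, 0, 0, 3, 3, -4.2, 0, 0, 3, 3, -4.2, 0, 0, 3, 3, -4.2, 0, 0])

```text
clock: 5.2
eef_pos: [0.5771, -0.0325, 0.1434]
tool_rot: [1.0, -0.0, 0.0, 0.0]
ft_force: [0.8, -1.4, -1.2]
grip_width: 0.0344
grasp_force: 59.9
```

Request:
carry_out(increments=[3, 3, -4.2, 0, 0, 3, 2.8, -4.2, 0, 0, 3, 2.1, -3.1, 0, 0, 3, 0, 0, 0, 0, 3, 0, 0, 0, 0])

```text
clock: 5.82
eef_pos: [0.6546, 0.0474, 0.1435]
tool_rot: [0.999, 0.03, -0.001, -0.013]
ft_force: [-0.3, 0.4, -1.3]
grip_width: 0.0344
grasp_force: 59.9
```

```bash
python3 -c "
from h import *
look('green_dish',(.655,.081),-.005,.02,'w2')
look('green_dropper_center',(.655,.081),.19,.225,'w3',.03)"
```

```text
net [([0.6588, 0.0792, -0.0055], 0.93), ([0.5909, -0.0226, -0.0038], 0.66)]
9892 mean [0.66   0.0819 0.0026] mid [0.6549 0.081  0.0043] size [0.0997 0.0998 0.0149]
eye [0.726 0.048 0.285] tcp [0.6547 0.0469 0.144 ]
net [([0.6487, 0.0506, 0.1601], 0.68), ([0.6304, 0.229, 0.0496], 0.62)]
14195 mean [0.6604 0.0822 0.2094] mid [0.6557 0.0789 0.2075] size [0.0323 0.0558 0.035 ]
eye [0.726 0.047 0.286] tcp [0.6549 0.0469 0.1442]
```

View pics/w3.png

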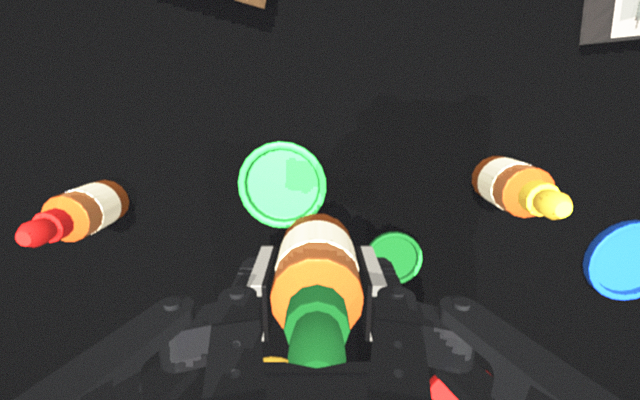

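```bash
python3 -c "
from h import *
o=bot.get_obs(); print(o['joint_pos'].round(3),o['joint_vel'].round(3),o['eef_pos'],o['tool_rot'],R.from_quat(o['tool_rot']).as_matrix().round(3), o['clock'])"
```

```text
[0.059 0.599 0.322 1.295 0.027 3.141] [-0.001  0.001  0.006 -0.002  0.    -0.001] [0.6548811  0.04687494 0.14422795] [ 9.99459849e-01  2.98874222e-02 -6.94428287e-04 -1.36480768e-02] [[ 0.998  0.06  -0.002]
 [ 0.06  -0.998  0.027]
 [-0.001 -0.027 -1.   ]] 6.025
```

The last joint is at its limit: j6 = π + j1 − yaw. A yaw of 90° keeps it mid-range over the whole bench, so I'll turn the tool by −π/2. After that, tool x is world +y and tool y is world +x. In the view, the held green bottle is upright, and its dish is at (282,183).

Request:
carry_out(increments=[3, 0, 0, 0, -0.157, 3, 0, 0, 0, -0.157, 3, 0, 0, 0, -0.157, 3, 0, 0, 0, -0.157, 3, 0, 0, 0, -0.157])

```text
clock: 6.65
eef_pos: [0.6551, 0.047, 0.1444]
tool_rot: [0.911, 0.412, 0.005, -0.013]
ft_force: [-0.0, -0.1, -0.3]
grip_width: 0.0344
grasp_force: 59.8
```

Request:
carry_out(increments=[3, 0, 0, 0, -0.157, 3, 0, 0, 0, -0.157, 3, 0, 0, 0, -0.157, 3, 0, 0, 0, -0.157, 3, 0, 0, 0, -0.157])

```text
clock: 7.28
eef_pos: [0.6551, 0.047, 0.1444]
tool_rot: [0.684, 0.729, 0.009, -0.01]
ft_force: [-0.5, 0.1, -1.3]
grip_width: 0.0345
grasp_force: 59.8
```

The joint limit left a constant 1.5° tilt, which is harmless. From here a helper will compute the shifts using the measured orientation.

```bash
cat >> h.py <<'E'
def go(t):
    o=bot.get_obs(); M=R.from_quat(o["tool_rot"]).as_matrix()
    d=M.T@(np.array(t)-o["eef_pos"])*100
    print("tcp",o["eef_pos"].round(4),"need cm in tool axes",d.round(2),"yaw",round(np.arctan2(M[1,0],M[0,0]),3),"tilt z",M[:,2].round(3),"j",o["joint_pos"].round(2))
E
python3 -c "
from h import *
go((.6555,.0806,.06)); go((.6555,.0806,.0295))"
```

```text
tcp [0.6551 0.047  0.1444] need cm in tool axes [3.12 0.26 8.52] yaw 1.635 tilt z [-0.002  0.027 -1.   ] j [0.06 0.6  0.32 1.29 0.03 1.57]
tcp [0.6551 0.047  0.1444] need cm in tool axes [ 3.04  0.26 11.57] yaw 1.635 tilt z [-0.002  0.027 -1.   ] j [0.06 0.6  0.32 1.29 0.03 1.57]
```

Request:
carry_out(increments=[3, 1.6, 0.15, 0, 0, 3, 1.45, 0.11, 1, 0, 3, 0, 0, 4, 0, 3, 0, 0, 3, 0, 3, 0, 0, 1.5, 0])

```text
clock: 7.9
eef_pos: [0.6541, 0.0819, 0.047]
tool_rot: [0.685, 0.728, 0.008, -0.012]
ft_force: [-0.3, 1.4, -0.8]
grip_width: 0.0346
grasp_force: 59.9
```

Request:
carry_out(increments=[3, 0, 0, 1.0, 0, 3, 0, 0, 0.6, 0, 3, 0, 0, 0.3, 0, 3, 0, 0, 0, 0, 3, 0, 0, 0, 0])

```text
clock: 8.52
eef_pos: [0.6565, 0.0813, 0.0316]
tool_rot: [0.686, 0.728, 0.01, -0.01]
ft_force: [-0.0, -0.7, -1.1]
grip_width: 0.0344
grasp_force: 59.9
```

Request:
carry_out(increments=[3, 0, 0, 0.2, 0, 3, 0, 0, 0, 0, 8, 0, 0, 0, 0, 8, 0, 0, 0, 0, 8, 0, 0, 0, 0])

```text
clock: 9.15
eef_pos: [0.6559, 0.0814, 0.0289]
tool_rot: [0.685, 0.728, 0.009, -0.01]
ft_force: [0.1, 0.2, -0.6]
grip_width: 0.0798
grasp_force: 0.0
```

Request:
carry_out(increments=[8, 0, 0, 0, 0, 8, 0, 0, -3, 0, 8, 0, 0, -5, 0, 8, 0, 0, -4, 0, 8, 0, 0, 0, 0])

```text
clock: 9.78
eef_pos: [0.6591, 0.0784, 0.1539]
tool_rot: [0.685, 0.728, 0.013, -0.007]
ft_force: [0.8, -0.8, 0.1]
grip_width: 0.0801
grasp_force: 0.0
```

```bash
python3 -c "
from h import *
look('green_dropper_center',(.6555,.081),.075,.12,'w4',.03)
look('red_dropper_center',(.6306,.232),.073,.12,'w5',.03)
go((.6306,.232,.1444))"
```

```text
net [([0.6511, 0.0805, 0.0476], 0.74)]
619 mean [0.6558 0.0829 0.0895] mid [0.6557 0.0818 0.085 ] size [0.0194 0.0192 0.02  ]
eye [0.653 0.145 0.298] tcp [0.6563 0.0781 0.1491]
net []
eye [0.652 0.145 0.293] tcp [0.6551 0.078  0.147 ]
tcp [0.6551 0.078  0.147 ] need cm in tool axes [15.5  -1.52  0.69] yaw 1.631 tilt z [-0.005  0.027 -1.   ] j [0.11 0.61 0.34 1.31 0.03 1.62]
```

View pics/w5.png

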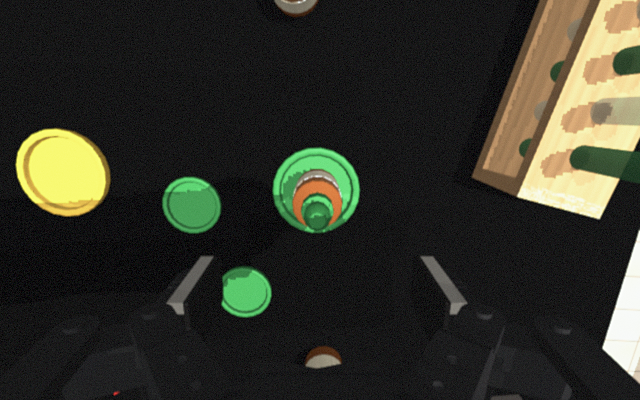

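The green bottle stands inside its dish at (316,195), with its axis within 1 mm of the dish centre. Next is the red bottle.

Request:
carry_out(increments=[8, 5.2, -0.5, 0, 0, 8, 5.2, -0.5, 0, 0, 8, 5.0, -0.5, 0, 0, 8, 0, 0, 0, 0, 8, 0, 0, 0, 0])

```text
clock: 10.6
eef_pos: [0.6312, 0.2306, 0.1514]
tool_rot: [0.685, 0.728, 0.008, -0.011]
ft_force: [0.7, 0.3, 0.6]
grip_width: 0.0799
grasp_force: 0.0
```

```bash
python3 -c "
from h import *
look('red_dropper_center',(.6306,.232),.073,.1,'w6',.03)
go((.6306,.232,.023))"
```

```text
net [([0.632, 0.2318, 0.048], 0.74)]
587 mean [0.6309 0.2335 0.0861] mid [0.6311 0.2316 0.0821] size [0.0164 0.0164 0.0179]
eye [0.627 0.298 0.295] tcp [0.6318 0.2295 0.152 ]
tcp [0.6318 0.2295 0.152 ] need cm in tool axes [-0.08 -0.08 12.91] yaw 1.629 tilt z [-0.004  0.026 -1.   ] j [0.34 0.62 0.38 1.33 0.03 1.85]
```

Request:
carry_out(increments=[8, -0.08, -0.04, 5, 0, 8, 0, 0, 4.5, 0, 8, 0, 0, 2.4, 0, 8, 0, 0, 1, 0, 8, 0, 0, 0, 0])

```text
clock: 11.32
eef_pos: [0.6315, 0.2326, 0.0238]
tool_rot: [0.686, 0.727, 0.009, -0.01]
ft_force: [-0.2, -0.1, -0.0]
grip_width: 0.0799
grasp_force: 0.0
```

Request:
carry_out(increments=[3, 0, 0, 0, 0, 3, 0, 0, 0, 0, 3, 0, 0, 0, 0, 3, 0, 0, 0, 0, 3, 0, 0, 0, 0])

```text
clock: 11.95
eef_pos: [0.6324, 0.234, 0.0257]
tool_rot: [0.685, 0.728, 0.011, -0.009]
ft_force: [0.3, -0.7, 6.3]
grip_width: 0.0346
grasp_force: 60.1
```

Request:
carry_out(increments=[3, 0, 0, -2, 0, 3, 0, 0, -4, 0, 3, 0, 0, -4.5, 0, 3, -1.8, -1.1, -2, 0, 3, -4, -2.5, 0, 0])

```text
clock: 12.58
eef_pos: [0.6009, 0.1714, 0.1495]
tool_rot: [0.684, 0.729, 0.012, -0.009]
ft_force: [0.7, -0.3, -2.0]
grip_width: 0.0348
grasp_force: 60.0
```

Request:
carry_out(increments=[3, -4.6, -2.8, 0, 0, 3, -4.6, -2.8, 0, 0, 3, -4.6, -2.8, 0, 0, 3, -4.6, -2.8, 0, 0, 3, -4.6, -2.8, 0, 0])

```text
clock: 13.2
eef_pos: [0.4719, -0.069, 0.1409]
tool_rot: [0.685, 0.728, 0.009, -0.01]
ft_force: [0.7, -0.6, -1.9]
grip_width: 0.0345
grasp_force: 60.0
```

Request:
carry_out(increments=[3, -3, -1.9, 0, 0, 3, -1, -0.6, 0, 0, 3, 0, 0, 0, 0, 3, 0, 0, 0, 0, 3, 0, 0, 0, 0])

```text
clock: 13.82
eef_pos: [0.4513, -0.1082, 0.14]
tool_rot: [0.685, 0.729, 0.009, -0.01]
ft_force: [-0.3, 0.2, -0.8]
grip_width: 0.0343
grasp_force: 60.0
```

```bash
python3 -c "
from h import *
look('red_dish',(.4507,-.108),.006,.02,'w7',.045)
go((.4507,-.108,.06)); go((.4507,-.108,.0295))"
```

```text
net [([0.4503, -0.1095, 0.0013], 0.58)]
1517 mean [ 0.4492 -0.0987  0.0089] mid [ 0.4499 -0.104   0.0087] size [0.073  0.066  0.0054]
eye [ 0.447 -0.041  0.284] tcp [ 0.4511 -0.1084  0.14  ]
tcp [ 0.4511 -0.1084  0.14  ] need cm in tool axes [-0.18 -0.03  8.  ] yaw 1.633 tilt z [-0.002  0.027 -1.   ] j [-0.25  0.24 -0.24  1.1   0.03  1.26]
tcp [ 0.4511 -0.1084  0.14  ] need cm in tool axes [-0.26 -0.03 11.05] yaw 1.633 tilt z [-0.002  0.027 -1.   ] j [-0.25  0.24 -0.24  1.1   0.03  1.26]
```

View pics/w7.png

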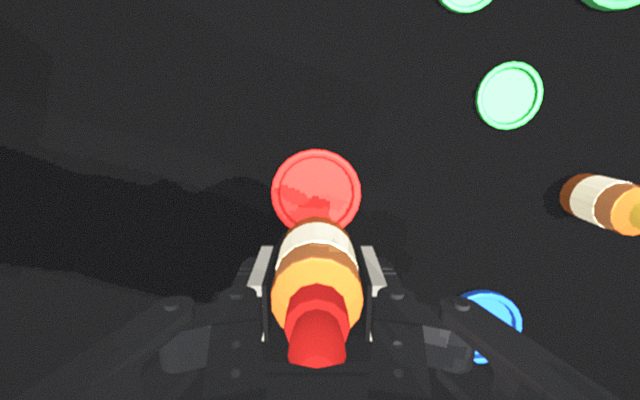

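The red bottle is held upright over the red dish, whose rim centre is at (316,190). The rim measurement agrees with (0.450, -0.108), so I'll lower it.

Request:
carry_out(increments=[3, -0.26, -0.05, 4, 0, 3, 0, 0, 3.5, 0, 3, 0, 0, 2, 0, 3, 0, 0, 1, 0, 3, 0, 0, 0.3, 0])

```text
clock: 14.55
eef_pos: [0.4503, -0.1086, 0.0318]
tool_rot: [0.685, 0.728, 0.009, -0.01]
ft_force: [0.3, -0.5, -0.5]
grip_width: 0.0345
grasp_force: 60.0
```

Request:
carry_out(increments=[3, 0, 0, 0.3, 0, 3, 0, 0, 0, 0, 8, 0, 0, 0, 0, 8, 0, 0, 0, 0, 8, 0, 0, 0, 0])

```text
clock: 15.18
eef_pos: [0.4503, -0.1088, 0.0293]
tool_rot: [0.686, 0.728, 0.009, -0.01]
ft_force: [-0.0, -0.6, -0.2]
grip_width: 0.0797
grasp_force: 0.0
```

Request:
carry_out(increments=[8, 0, 0, 0, 0, 8, 0, 0, -3, 0, 8, 0, 0, -5, 0, 8, 0, 0, -4, 0, 8, 0, 0, 0, 0])

```text
clock: 15.8
eef_pos: [0.453, -0.1128, 0.1524]
tool_rot: [0.685, 0.728, 0.011, -0.007]
ft_force: [1.0, -0.5, 0.2]
grip_width: 0.0801
grasp_force: 0.0
```

```bash
python3 -c "
from h import *
look('red_dropper_center',(.4507,-.108),.075,.12,'w8',.03)
go((.6722,-.0945,.147))"
```

```text
net [([0.4522, -0.1111, 0.0537], 0.8)]
624 mean [ 0.4503 -0.1091  0.0895] mid [ 0.4499 -0.1101  0.0849] size [0.0197 0.0196 0.0198]
eye [ 0.448 -0.045  0.296] tcp [ 0.4503 -0.112   0.149 ]
tcp [ 0.4503 -0.112   0.149 ] need cm in tool axes [ 0.41 22.26  0.21] yaw 1.631 tilt z [-0.002  0.027 -1.   ] j [-0.26  0.23 -0.23  1.12  0.03  1.25]
```

The red bottle is in place. Next is yellow.

Request:
carry_out(increments=[8, 0.1, 5.6, 0, 0, 8, 0.1, 5.6, 0, 0, 8, 0.1, 5.6, 0, 0, 8, 0.1, 5.4, 0, 0, 8, 0, 0, 0, 0])

```text
clock: 16.52
eef_pos: [0.6731, -0.0937, 0.1428]
tool_rot: [0.685, 0.729, 0.008, -0.013]
ft_force: [-0.5, -0.3, -0.3]
grip_width: 0.0798
grasp_force: 0.0
```

```bash
python3 -c "
from h import *
look('yellow_dropper_center',(.6722,-.0945),.073,.1,'w9',.03)
go((.6722,-.0945,.023))"
```

```text
net [([0.6723, -0.0957, 0.0423], 0.98)]
634 mean [ 0.6727 -0.0931  0.0859] mid [ 0.6726 -0.095   0.082 ] size [0.0165 0.0168 0.0179]
eye [ 0.67  -0.027  0.287] tcp [ 0.6702 -0.0943  0.1455]
tcp [ 0.6702 -0.0943  0.1455] need cm in tool axes [-0.38  0.28 12.24] yaw 1.631 tilt z [-0.008  0.028 -1.   ] j [-0.15  0.65  0.42  1.35  0.03  1.36]
```

Request:
carry_out(increments=[8, -0.35, 0.1, 5, 0, 8, 0, 0, 4.2, 0, 8, 0, 0, 2, 0, 8, 0, 0, 1, 0, 8, 0, 0, 0, 0])

```text
clock: 17.25
eef_pos: [0.6716, -0.095, 0.0272]
tool_rot: [0.686, 0.728, 0.009, -0.011]
ft_force: [0.4, 0.8, 0.2]
grip_width: 0.0796
grasp_force: 0.0
```

Request:
carry_out(increments=[3, 0, 0, 0, 0, 3, 0, 0, 0, 0, 3, 0, 0, 0, 0, 3, 0, 0, 0, 0, 3, 0, 0, 0, 0])

```text
clock: 17.88
eef_pos: [0.6737, -0.095, 0.0285]
tool_rot: [0.685, 0.728, 0.01, -0.009]
ft_force: [-1.1, -0.4, 6.0]
grip_width: 0.0345
grasp_force: 60.3
```

```bash
python3 -c "
from h import *
go((.6725,-.0945,.15)); go((.443,.0825,.15))"
```

```text
tcp [ 0.6737 -0.095   0.0285] need cm in tool axes [  0.38  -0.09 -12.14] yaw 1.631 tilt z [ 0.001  0.027 -1.   ] j [-0.15  0.73  0.26  1.1   0.03  1.36]
tcp [ 0.6737 -0.095   0.0285] need cm in tool axes [ 19.42 -21.94 -11.68] yaw 1.631 tilt z [ 0.001  0.027 -1.   ] j [-0.15  0.73  0.26  1.1   0.03  1.36]
```

Request:
carry_out(increments=[3, 0, 0, -2, 0, 3, 0, 0, -4, 0, 3, 0, 0, -4, 0, 3, 1.2, -1.4, -1.7, 0, 3, 2.8, -3.1, 0, 0])

```text
clock: 18.5
eef_pos: [0.6272, -0.0615, 0.1466]
tool_rot: [0.686, 0.727, 0.011, -0.008]
ft_force: [-0.1, 0.3, -0.8]
grip_width: 0.0341
grasp_force: 60.0
```

Request:
carry_out(increments=[3, 3.6, -4.1, 0, 0, 3, 3.6, -4.1, 0, 0, 3, 3.6, -4.1, 0, 0, 3, 3.1, -3.5, 0, 0, 3, 1.5, -1.6, 0, 0])

```text
clock: 19.12
eef_pos: [0.4404, 0.0834, 0.1492]
tool_rot: [0.685, 0.729, 0.009, -0.01]
ft_force: [0.5, 0.2, -0.8]
grip_width: 0.0343
grasp_force: 60.0
```

Request:
carry_out(increments=[3, 0, 0, 0, 0, 3, 0, 0, 0, 0, 3, 0, 0, 0, 0, 3, 0, 0, 0, 0, 3, 0, 0, 0, 0])

```text
clock: 19.75
eef_pos: [0.4429, 0.0821, 0.1492]
tool_rot: [0.686, 0.728, 0.009, -0.01]
ft_force: [-0.9, 0.3, -0.6]
grip_width: 0.0344
grasp_force: 60.0
```

```bash
python3 -c "
from h import *
look('yellow_dish',(.443,.0825),.006,.02,'w10',.05)
go((.443,.0825,.0325))"
```

```text
net [([0.442, 0.0797, 0.0004], 0.79)]
1387 mean [0.4415 0.0914 0.0089] mid [0.4425 0.0861 0.0088] size [0.0725 0.064  0.0055]
eye [0.439 0.149 0.293] tcp [0.4428 0.0822 0.1493]
tcp [0.4428 0.0822 0.1493] need cm in tool axes [-0.29  0.03 11.67] yaw 1.63 tilt z [-0.002  0.027 -1.   ] j [ 0.17  0.2  -0.27  1.1   0.03  1.68]
```

View pics/w10.png

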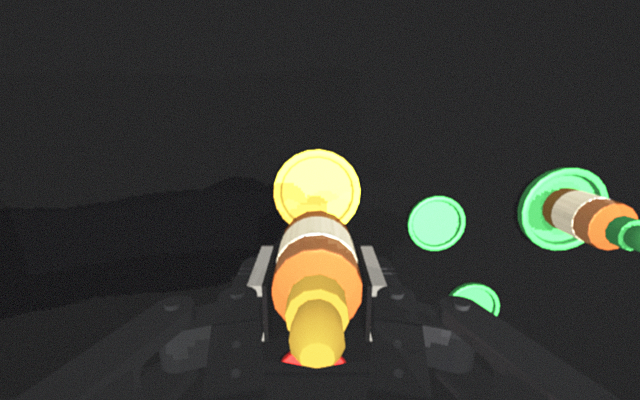

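The yellow bottle is held upright over the yellow dish, whose rim centre is at (317,190). The rim measurement gives (0.4425, 0.082), so I'll lower it.

Request:
carry_out(increments=[3, -0.3, 0, 4, 0, 3, 0, 0, 3.7, 0, 3, 0, 0, 2.3, 0, 3, 0, 0, 1, 0, 3, 0, 0, 0.3, 0])

```text
clock: 20.48
eef_pos: [0.4427, 0.0825, 0.0362]
tool_rot: [0.685, 0.728, 0.009, -0.01]
ft_force: [-0.3, 0.4, -1.2]
grip_width: 0.0345
grasp_force: 60.0
```

Request:
carry_out(increments=[3, 0, 0, 0.4, 0, 3, 0, 0, 0, 0, 8, 0, 0, 0, 0, 8, 0, 0, 0, 0, 8, 0, 0, 0, 0])

```text
clock: 21.1
eef_pos: [0.4429, 0.0826, 0.0326]
tool_rot: [0.685, 0.728, 0.01, -0.01]
ft_force: [0.5, -0.2, -0.1]
grip_width: 0.0799
grasp_force: 0.0
```

Request:
carry_out(increments=[8, 0, 0, 0, 0, 8, 0, 0, -3, 0, 8, 0, 0, -5, 0, 8, 0, 0, -4, 0, 8, 0, 0, 0, 0])

```text
clock: 21.72
eef_pos: [0.4456, 0.0797, 0.1556]
tool_rot: [0.685, 0.728, 0.012, -0.008]
ft_force: [0.7, 0.3, -0.1]
grip_width: 0.0797
grasp_force: 0.0
```

```bash
python3 -c "
from h import *
look('yellow_dropper_center',(.443,.0825),.075,.12,'w11',.03)
go((.3872,.3022,.147))"
```

```text
net [([0.4431, 0.0781, 0.0499], 0.86)]
612 mean [0.4425 0.0845 0.0895] mid [0.4425 0.0837 0.085 ] size [0.0191 0.0188 0.0197]
eye [0.44  0.147 0.299] tcp [0.4428 0.0793 0.1523]
tcp [0.4428 0.0793 0.1523] need cm in tool axes [22.56 -4.21  1.15] yaw 1.631 tilt z [-0.001  0.028 -1.   ] j [ 0.16  0.19 -0.27  1.1   0.03  1.67]
```

The yellow bottle is in place. Next is blue.

Request:
carry_out(increments=[8, 5.7, -1.05, 0, 0, 8, 5.7, -1.05, 0, 0, 8, 5.6, -1.05, 0, 0, 8, 5.5, -1.05, 1, 0, 8, 0, 0, 0, 0])

```text
clock: 22.45
eef_pos: [0.3848, 0.3039, 0.1458]
tool_rot: [0.683, 0.73, 0.007, -0.011]
ft_force: [-0.1, -0.9, -0.3]
grip_width: 0.0801
grasp_force: 0.0
```

```bash
python3 -c "
from h import *
look('blue_dropper_center',(.3872,.3022),.073,.1,'w12',.03)
go((.3872,.3022,.023))"
```

```text
net [([0.3918, 0.3071, 0.0434], 0.97)]
618 mean [0.3864 0.3056 0.086 ] mid [0.3865 0.3038 0.0822] size [0.016  0.0165 0.0178]
eye [0.381 0.371 0.289] tcp [0.386  0.3011 0.1466]
tcp [0.386  0.3011 0.1466] need cm in tool axes [-0.2   0.17 12.36] yaw 1.633 tilt z [-0.005  0.024 -1.   ] j [ 0.65  0.27 -0.19  1.1   0.02  2.16]
```

Request:
carry_out(increments=[8, -0.1, 0.08, 5, 0, 8, 0, 0, 4.2, 0, 8, 0, 0, 2.1, 0, 8, 0, 0, 1, 0, 8, 0, 0, 0, 0])

```text
clock: 23.18
eef_pos: [0.3881, 0.3029, 0.0251]
tool_rot: [0.686, 0.727, 0.009, -0.01]
ft_force: [-0.3, 0.9, 0.5]
grip_width: 0.0798
grasp_force: 0.0
```

Request:
carry_out(increments=[3, 0, 0, 0, 0, 3, 0, 0, 0, 0, 3, 0, 0, 0, 0, 3, 0, 0, 0, 0, 3, 0, 0, 0, 0])

```text
clock: 23.8
eef_pos: [0.3888, 0.3047, 0.0267]
tool_rot: [0.685, 0.728, 0.01, -0.01]
ft_force: [0.2, -0.0, 6.7]
grip_width: 0.0342
grasp_force: 59.7
```

```bash
python3 -c "
from h import *
go((.6102,-.223,.15))"
```

```text
tcp [0.3888 0.3047 0.0267] need cm in tool axes [-53.63  18.94 -13.84] yaw 1.631 tilt z [ 0.     0.029 -1.   ] j [ 0.65  0.41 -0.35  0.8   0.02  2.16]
```

Request:
carry_out(increments=[3, 0, 0, -2, 0, 3, 0, 0, -4, 0, 3, 0, 0, -5, 0, 3, -1.6, 0.6, -2.8, 0, 3, -4, 1.4, 0, 0])

```text
clock: 24.42
eef_pos: [0.4134, 0.2472, 0.1649]
tool_rot: [0.684, 0.729, 0.013, -0.009]
ft_force: [0.9, -0.6, -1.2]
grip_width: 0.0345
grasp_force: 59.9
```

Request:
carry_out(increments=[3, -5.2, 1.8, 0, 0, 3, -5.2, 1.8, 0, 0, 3, -5.2, 1.8, 0, 0, 3, -5.2, 1.8, 0, 0, 3, -5.2, 1.8, 0, 0])

```text
clock: 25.05
eef_pos: [0.5173, -0.0101, 0.1546]
tool_rot: [0.685, 0.728, 0.009, -0.01]
ft_force: [0.9, 0.4, -0.2]
grip_width: 0.0344
grasp_force: 59.9
```

Request:
carry_out(increments=[3, -5.2, 1.9, 0, 0, 3, -5.2, 1.9, 0, 0, 3, -5.2, 1.9, 0, 0, 3, -4.2, 1.5, 0, 0, 3, -1.9, 0.7, 0, 0])

```text
clock: 25.68
eef_pos: [0.6091, -0.2228, 0.1477]
tool_rot: [0.686, 0.727, 0.009, -0.01]
ft_force: [0.1, 0.0, -0.7]
grip_width: 0.0343
grasp_force: 59.9
```

Request:
carry_out(increments=[3, 0, 0, 0, 0, 3, 0, 0, 0, 0, 3, 0, 0, 0, 0, 3, 0, 0, 0, 0, 3, 0, 0, 0, 0])

```text
clock: 26.3
eef_pos: [0.609, -0.2197, 0.1491]
tool_rot: [0.685, 0.728, 0.009, -0.01]
ft_force: [0.1, -0.1, -1.2]
grip_width: 0.0343
grasp_force: 59.9
```

```bash
python3 -c "
from h import *
look('blue_dish',(.6102,-.223),.006,.02,'w13',.05)
go((.6102,-.223,.0305))"
```

```text
net [([0.6069, -0.2271, 0.0002], 0.89)]
1344 mean [ 0.6072 -0.2136  0.0089] mid [ 0.6081 -0.2196  0.009 ] size [0.0725 0.064  0.0059]
eye [ 0.605 -0.153  0.293] tcp [ 0.609  -0.2199  0.149 ]
tcp [ 0.609  -0.2199  0.149 ] need cm in tool axes [-0.64  0.1  11.83] yaw 1.631 tilt z [-0.002  0.027 -1.   ] j [-0.36  0.59  0.31  1.31  0.02  1.15]
```

View pics/w13.png

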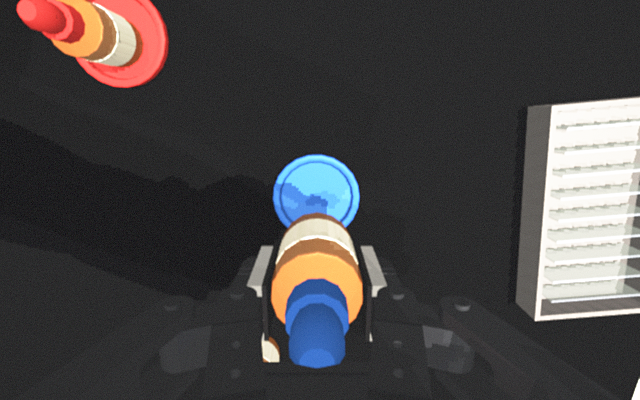

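The blue bottle is held upright over the blue dish, whose rim centre is at (316,195). The rim measurement gives (0.608, -0.224), so I'll shift slightly and lower it.

Request:
carry_out(increments=[3, -0.68, 0, 3, 0, 3, 0, 0, 4, 0, 3, 0, 0, 2.9, 0, 3, 0, 0, 1.2, 0, 3, 0, 0, 0.4, 0])

```text
clock: 27.02
eef_pos: [0.6091, -0.2239, 0.0334]
tool_rot: [0.685, 0.728, 0.009, -0.01]
ft_force: [0.6, -0.4, -1.1]
grip_width: 0.0345
grasp_force: 59.9
```

Request:
carry_out(increments=[3, 0, 0, 0.3, 0, 3, 0, 0, 0, 0, 8, 0, 0, 0, 0, 8, 0, 0, 0, 0, 8, 0, 0, 0, 0])

```text
clock: 27.65
eef_pos: [0.6094, -0.2239, 0.031]
tool_rot: [0.685, 0.728, 0.009, -0.01]
ft_force: [-0.8, -0.2, -0.5]
grip_width: 0.0795
grasp_force: 0.0
```

Request:
carry_out(increments=[8, 0, 0, 0, 0, 8, 0, 0, -3, 0, 8, 0, 0, -5, 0, 8, 0, 0, -4, 0, 8, 0, 0, -3, 0])

```text
clock: 28.28
eef_pos: [0.61, -0.2282, 0.183]
tool_rot: [0.685, 0.728, 0.01, -0.009]
ft_force: [-0.0, 0.4, -0.1]
grip_width: 0.0802
grasp_force: 0.0
```

Request:
carry_out(increments=[8, 0, -4, -2, 0, 8, 0, -5, 0, 0, 8, 0, -5, 0, 0, 8, 0, -5, 0, 0, 8, 0, -3, 0, 0])

```text
clock: 28.9
eef_pos: [0.3875, -0.2414, 0.2008]
tool_rot: [0.686, 0.728, 0.009, -0.01]
ft_force: [-0.0, -0.3, 0.9]
grip_width: 0.0802
grasp_force: 0.0
```

Run:
```python
from h import *
p=bot.camera("top"); W=cloud(p)
S=bot.camera("side"); cv2.imwrite("pics/side1.png",S["pixels"])
for n,c in dict(red=(.450,-.108),yellow=(.4427,.082),green=(.6555,.081),blue=(.6085,-.2235)).items():
    q=W[(np.hypot(W[...,0]-c[0],W[...,1]-c[1])<.03)&(W[...,2]>.079)&(p["range_z"]>0)]
    print(n,len(q),((q.max(0)+q.min(0))*500).round(1),"maxz",q[:,2].max().round(3) if len(q) else None)
for n in ["red_cap_jar_center","green_cap_jar_center"]: print(n,[(world(p,d["xyz"]).round(3).tolist(),round(d["p"],2)) for d in bot.place_of(p,n)][:2])
print(bot.get_obs()["eef_pos"])
```

```text
red 44 [ 451.  -110.5   91.1] maxz 0.099
yellow 43 [442.8  82.1  89.4] maxz 0.099
green 45 [656.2  81.2  89.6] maxz 0.1
blue 47 [ 609.8 -224.5   89.2] maxz 0.099
red_cap_jar_center [([0.563, -0.385, 0.03], 0.85)]
green_cap_jar_center [([0.571, 0.413, 0.027], 0.57), ([0.449, 0.086, -0.004], 0.42)]
[ 0.39006782 -0.24196268  0.20114685]
```

View pics/side1.png

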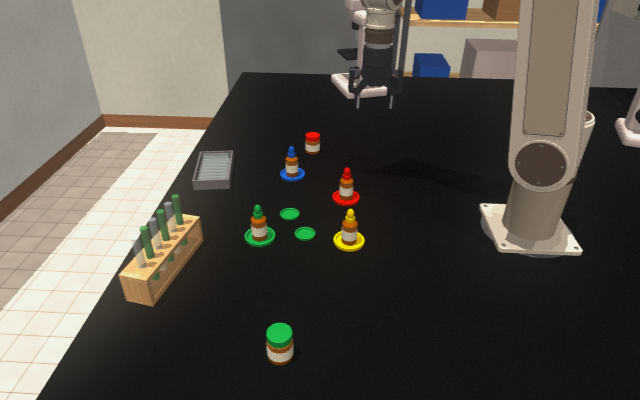

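All four bottles stand upright in the dishes of their own colour: green (259,228), red (346,188), yellow (349,230) and blue (292,165). The jars at (280,343) and (312,142) have not moved, and the arm is clear.

```bash
python3 -c "
from workcell import bot
print(bot.job_done())"
```

```text
the job is handed in; nothing more can be done
None
```

I handed the job in at about 29 s: all four dropper bottles stand upright in the dishes of their own colour, within about 3 mm of centre by camera, and both jars are where they began; the hand-in call returned no verdict.

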